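Seat the double lid on the treatment jar, then lift off the outer lid alone

TASK

Close the white treatment jar: take the nested pair of lids by the black rod of the inner lid, lower them together gently onto the jar until the inner lid is seated, and let go of the rod. Then take the copper outer lid by its collar and lift it straight off, leaving the inner lid seated and undisturbed, and finish still holding the outer lid out for wiping, level and at rest straight above the jar, with its skirt higher than the top of the rod. Do not separate the two lids before the inner one is seated, do not shift or tip the jar, and leave the other things on the desk alone.

Things in the scene. Friction and masses are not known exactly. Their poses are not given: they have to be found in the camera images.
- jar: Open white ceramic jar, loose, about 0.65 kg: straight round wall, 84 mm outside and 74 mm inside diameter, 60 mm tall, with a flat yellow balm puck (20 mm above the underside) low inside, well below the lid. Origin: centre of its underside; z up.
- inner_lid: Inner lid, about 130 g. From below: white plug 68 mm across (chamfered), 0 to 10 mm, for the jar's mouth; white flange 82 mm across, 10 to 14 mm, rests on the jar's rim; black upright round rod 18 mm across, 14 to 70 mm. Origin: centre of the plug's underside; z up the rod. Starts on the desk on its plug; seated, its origin is 50 mm above the jar's.
- outer_lid: Copper outer lid, about 130 g, lying loose on the inner lid's flange. From below: skirt 96 mm outside, 90 inside, 0 to 10 mm; plate with 26 mm centre hole, 10 to 14 mm; round collar 40 mm outside, 26 inside, 14 to 38 mm. The rod passes through with 4 mm to spare all round, 28 mm above the collar. Origin: centre of the skirt's lower edge, 4 mm above the inner lid's; z up.
- toner: Bystander: amber bottle, 40 mm across, 105 mm tall. Origin: centre of its underside.
- cream: Bystander: closed green glass jar, 56 mm across, 50 mm tall. Origin: centre of its underside.
- brush: Bystander: flat mask brush with wooden handle, 160 mm long, lying flat. Origin: near its middle, on the desk; x along it.
- carton: Bystander: small cream-white carton, 70 x 50 x 60 mm tall. Origin: centre of its underside.
Things that resemble listed ones, but are neither listed nor needed, are in the scene too. Of the things like the outer_lid, leave any that is turquoise or yellow; of the rest the larger one is meant.

How it is judged:
On the way:
1. the nested lids are on the jar together, the inner lid seated, nothing holding them (horizontal distance between inner_lid and jar below 0.006 m and z of inner_lid in the frame of jar between 0.046 and 0.053 m and angle between inner_lid's own z axis and vertical below 0.06 rad and z of outer_lid in the frame of inner_lid between 0.0015 and 0.007 m and horizontal distance between outer_lid and inner_lid below 0.008 m and contact force between the fingers and inner_lid below 0.1 N and contact force between the fingers and outer_lid below 0.1 N and linear speed of inner_lid below 0.03 m/s), for 0.2 s.
At the end, for the whole second after the job is handed in: Inner lid seated on the upright jar (centred within 6 mm, origin 46-53 mm above the jar's, level within 0.06 rad), touched by neither fingers nor outer lid; fingers hold the outer lid still, level within 0.2 rad, its edge over 118 mm above the jar's underside, within 50 mm of its axis (horizontal distance between inner_lid and jar below 0.006 m and z of inner_lid in the frame of jar between 0.046 and 0.053 m and angle between each of inner_lid, jar's own z axis and vertical below 0.06 rad and z of outer_lid in the frame of jar above 0.118 m and horizontal distance between outer_lid and jar below 0.05 m and angle between outer_lid's own z axis and vertical below 0.2 rad and linear speed of outer_lid below 0.03 m/s and contact force between the fingers and outer_lid above 1 N and contact force between outer_lid and inner_lid below 0.05 N and contact force between the fingers and inner_lid below 0.1 N); the arm keeps its last pose, push and grip.
It fails at once if the outer lid comes off the inner lid (8 mm up or 12 mm sideways) while the inner lid is not seated on the jar ((z of outer_lid in the frame of inner_lid above 0.012 m or horizontal distance between outer_lid and inner_lid above 0.012 m) and not (horizontal distance between inner_lid and jar below 0.006 m and z of inner_lid in the frame of jar between 0.046 and 0.053 m and angle between inner_lid's own z axis and vertical below 0.06 rad)).
It fails at once if the lids are dropped (inner lid moving faster than 0.35 m/s with no finger on it) (linear speed of inner_lid above 0.35 m/s and contact force between the fingers and inner_lid below 0.1 N).
It fails at once if the inner lid is pressed on the jar with more than 40 N (contact force between inner_lid and jar above 40 N).
It fails at once if the jar is shifted more than 30 mm or tipped more than 0.2 rad (distance of jar from where it was at the start of the episode above 0.03 m or angle between jar's own z axis and vertical above 0.2 rad).
It fails at once if a bystander is moved more than 30 mm (distance of any of toner, cream, brush, carton from where it was at the start of the episode above 0.03 m).
It also fails if it takes over 54 s, if anything falls off the work surface, if the arm or the gripper's body presses on something with over 40 N, if the wrist force passes 120 N, or if a joint passes its speed limit or range.

ROBOT

A 7-joint arm with a two-finger parallel gripper is mounted at the origin on the work surface. World frame = base frame: x ahead of the robot, y to its left, z up, the work surface at z = 0. Lengths are in m, angles in rad, forces in N, time in s.
With the tool pointing down it reaches from about 0.425 to 0.875 m from the base axis. Payload 8.4 kg.
Tool frame: the origin (TCP) lies at the very end of the fingers, on their centre line; the grasp point (between the pads) lies 19 mm behind it; z points along the fingers, y is the line along which they close (so a half turn about z gives the same grasp; the last joint's range is limited). The gripper opens to 85 mm and grips with 20 to 120 N. Pads are 22 mm wide; open, the fingers measure 114 mm over their backs; the gripper's body (76 mm by 85 mm) begins 54 mm behind the grasp point. The pads swing forward as they close: fully open they stand 13 mm farther back than shut.
Start: joints at [-1.321, 0.333, 0.04, 1.465, -0.013, 1.343, -0.059], TCP at [0.222, 0.611, 0.231] pointing down, gripper open.
Joint ranges: [-2.58, 2.58], [-0.38, 2.09], [-1.3, 1.39], [0.25, 2.4], [-1.5, 4.64], [0.08, 2.09], [-2.65, 2.65]. Speed limits (rad/s): [2.22, 2.22, 2.79, 2.79, 3.14, 3.14, 3.14].

INTERFACE

Orientations are given as a rotation vector (axis times angle).
In Python, from rig import state, cams, workorder, nets gives the robot as it stands.
- The arm moves only by the tool jog_arm, never from a script. Its argument "deltas" is a list of rows, each a list of 7 numbers: the turn, a rotation vector about the tool's x, y, z in degrees, then the shift along the tool's x, y, z in mm, then the closure, from -1 (fully open) to 1 (shut). In form: [[wx, wy, wz, tx, ty, tz, hand], ...]. A call has 1 to 5 rows; each row is the pose to reach, as a shift and turn from the pose commanded when the call began, along the tool's axes at that moment; what a row does not reach only later rows make up. A row lasts 1/8 s, in which the tool goes at most 62.5 mm and 10.7 degrees, less where a joint would pass 70% of its speed; a pose out of reach is approached as far as the arm can. A call with a gripper value outside its range is refused whole. The fingers move at their own pace and stop on an object; "newtons" is the grip in N (left out, the last holds). Time passes only in rows, so rows that repeat a pose let the fingers close. It gives the time, the measured TCP pose, the force, the opening and the grip force at its end, in the units of the state.
- state(): the state, without advancing time (a new reading comes with each control period).
- cams.grab_frame(name): name is "side" or "top"; returns a dict with "pixels" (420x560x3 uint8, red, green, blue), "range_z" (420x560 float32, m along the optical axis (not along the pixel's ray), 0 where there is no reading), "fov_y" (degrees; the focal length in pixels is half the picture's height over the tangent of half this angle, whatever the lens; pixels are square), "cx", "cy" (the principal point, pixels), "world_to_cam" (4x4, takes a point from world to camera coordinates). Camera axes: x right, y down, z forward; pixel columns grow to the right and rows downward; lengths in m; the calibration is good to about 2 mm. A picture is of the moment at which its call begins.
- workorder.hand_in(): hands the job in; it is judged then, once.
Trained networks look in a picture, given as the dict that the camera call returned (one of the last four; its "shot" number tells which), for a name from the list of things; names that differ only in an ending like _2 or _b are one class to them, and where a whole thing is asked for, a point or a joint stands for the part that bears it (a point fixed in the world has none). Each returns a list of dicts, best first, with "confidence" (0 to 1); they miss things now and then, are a little off and sometimes report something else, mostly with a low value. They report only what shows in the picture. A call takes as long as a camera call. They do not tell look-alikes from the thing itself.
- nets.cut_out(query, picture): "mask" (420x560 bool, what is visible of it) and "uv" ([column, row] in pixels, amid what is visible of it).
The state is a dict: "time_s": time; "joints": joint angles; "qvel": joint speeds; "joint_torque": joint torques, N m; "tool_pos": TCP position; "orientation": TCP orientation; "wrist_force": force on the tool from outside, world axes, zero at the start; "ft_torque": the same for the moment, N m; "gripper_width": opening from 0.0 (shut) to 1.0 (fully open); "grasp_force": force on a finger pad.
Only numpy, scipy, OpenCV 4.12 (cv2) and the standard library are available. Lean on these libraries where they do the work, as an engineer would, in place of code of your own. Each camera call takes 0.05 s, during which the arm holds its last target. There are 200 camera calls.

## Working session

There is one attempt and no reset: what is moved stays moved. The work goes in short steps, Python scripts to look and compute and a tool call to move; the robot and the scene stay as the last step left them, time stands still between calls to the robot, and variables do not carry over. Pictures are saved under pics/ and viewed, at most 10 in all, crops included, and the job is handed in when it is done.

Besides the shell and the picture viewer there is one more tool, called as a command line: name --pt "numbers of a row" for each row, then --argument value for the rest. jog_arm: Moves the arm, as the interface text tells. Its arguments: {"type":"object","properties":{"deltas":{"type":"array","items":{"type":"array","items":{"type":"number"}}},"newtons":{"type":"number"}},"required":["deltas"]}

```bash
mkdir -p pics
cat > h.py <<'E'
import numpy as np, cv2
from rig import state, cams, workorder, nets
def pts(f,mask=None):
    d=f["range_z"]; H,W=d.shape; fl=H/2/np.tan(np.radians(f["fov_y"]/2))
    v,u=np.nonzero((d>0) if mask is None else (mask&(d>0)))
    z=d[v,u]; P=np.c_[(u-f["cx"])*z/fl,(v-f["cy"])*z/fl,z]
    T=np.linalg.inv(f["world_to_cam"]); return P@T[:3,:3].T+T[:3,3],u,v
def save(f,n): cv2.imwrite("pics/"+n,f["pixels"][:,:,::-1])
E
python3 - <<'E'
from h import *
s=state(); print(s)
A=[]
for c in("side","top"):
    f=cams.grab_frame(c); A.append(f["pixels"])
    for q in("jar","inner_lid","outer_lid","toner","cream","brush","carton"):
        for r in nets.cut_out(q,f):
            if r["confidence"]<.2: continue
            P,_,_=pts(f,r["mask"])
            if len(P): print(c,q,round(r["confidence"],2),np.round(r["uv"]),len(P),np.round(np.percentile(P,[2,50,98],axis=0),3).tolist())
    save(f,c+"0.png")
E
```

```text
{'time_s': 0.0, 'joints': array([-1.32117342,  0.33389132,  0.03987733,  1.46628173, -0.0134124 ,
        1.34331189, -0.05850092]), 'qvel': array([ 0.00095899, -0.00098115, -0.00046123,  0.00097524,  0.00042534,
        0.00088922,  0.00059139]), 'joint_torque': array([-3.78036057e-04, -6.58577442e+01,  1.36507977e+00, -4.05541706e+01,
        1.66933041e-02,  1.31609867e-02, -4.04416016e-05]), 'tool_pos': array([0.2220311 , 0.61040743, 0.23042886]), 'orientation': array([-5.45161625e-01, -3.09374175e+00,  2.53781790e-03]), 'wrist_force': array([-0.62549225,  0.12016314,  1.20738468]), 'ft_torque': array([0.00667836, 0.02376932, 0.02923483]), 'grasp_force': 0.0, 'gripper_width': 0.9986845837467111}
side jar 0.77 [283. 177.] 789 [[0.549, 0.156, 0.001], [0.588, 0.171, 0.039], [0.627, 0.358, 0.061]]
side inner_lid 0.49 [269. 253.] 139 [[0.531, -0.211, 0.04], [0.54, -0.208, 0.059], [0.548, -0.195, 0.072]]
side outer_lid 0.91 [206. 264.] 530 [[0.379, -0.196, 0.001], [0.41, -0.175, 0.011], [0.438, -0.138, 0.027]]
side outer_lid 0.66 [266. 275.] 1134 [[0.496, -0.249, 0.007], [0.54, -0.219,
[... 1303 characters left out ...]
.82 [297. 245.] 936 [[0.478, -0.091, 0.01], [0.52, -0.048, 0.014], [0.563, -0.006, 0.04]]
top toner 0.66 [428. 209.] 675 [[0.527, -0.419, 0.008], [0.615, -0.401, 0.018], [0.67, -0.374, 0.023]]
top toner 0.56 [237. 172.] 242 [[0.708, 0.084, 0.017], [0.72, 0.099, 0.072], [0.739, 0.118, 0.107]]
top cream 0.58 [331. 156.] 406 [[0.75, -0.175, 0.004], [0.77, -0.149, 0.048], [0.798, -0.125, 0.053]]
top brush 0.74 [428. 210.] 735 [[0.525, -0.422, 0.0], [0.615, -0.402, 0.018], [0.673, -0.374, 0.022]]
top carton 0.86 [121. 238.] 754 [[0.518, 0.373, 0.006], [0.551, 0.391, 0.059], [0.584, 0.425, 0.063]]
top carton 0.39 [199. 225.] 967 [[0.546, 0.159, 0.001], [0.586, 0.203, 0.021], [0.623, 0.239, 0.062]]
```

Run:
```python
from h import *
from scipy.optimize import least_squares
a=cv2.imread("pics/top0.png")[100:340,90:470]; b=cv2.imread("pics/side0.png")[120:360,180:400]
cv2.imwrite("pics/crop0.png",np.hstack([cv2.resize(a,(480,303)),cv2.resize(cv2.resize(b,(278,303)),(278,303))]))
cv2.imwrite("pics/lid0.png",cv2.resize(cv2.imread("pics/top0.png")[170:325,270:400],None,fx=3.7,fy=3.7,interpolation=cv2.INTER_CUBIC))
def circ(P):
    r=least_squares(lambda p:np.hypot(P[:,0]-p[0],P[:,1]-p[1])-p[2],[*P[:,:2].mean(0),.03],loss='soft_l1',f_scale=.002).x
    return np.round(r,4)
for c in("side","top"):
    f=cams.grab_frame(c); P,u,v=pts(f); 
    def sel(x,y,r,z0,z1):
        return P[(np.hypot(P[:,0]-x,P[:,1]-y)<r)&(P[:,2]>z0)&(P[:,2]<z1)]
    for n,a in dict(rim=(.586,.199,.06,.055,.066),rod=(.537,-.2,.025,.05,.067),rodtop=(.537,-.2,.025,.066,.08),collar=(.537,-.2,.035,.028,.04),skirt=(.537,-.2,.06,.003,.013),plate=(.537,-.2,.055,.013,.022)).items():
        Q=sel(*a); print(c,n,len(Q),np.round(Q.mean(0),4) if len(Q) else '',circ(Q) if len(Q)>5 else '', np.round(np.percentile(Q,[3,97],axis=0),3).tolist() if len(Q) else '')
```

```text
side rim 154 [0.5883 0.1946 0.059 ] [0.5892 0.1971 0.0393] [[0.55, 0.156, 0.055], [0.627, 0.237, 0.062]]
side rod 59 [ 0.5398 -0.2082  0.0588] [  30.2193 -209.51    211.3954] [[0.531, -0.211, 0.051], [0.548, -0.204, 0.066]]
side rodtop 48 [ 0.5392 -0.2042  0.07  ] [ 0.539  -0.2035  0.0066] [[0.532, -0.211, 0.066], [0.546, -0.194, 0.072]]
side collar 102 [ 0.5393 -0.2143  0.0345] [ 0.5392 -0.2056  0.0164] [[0.52, -0.222, 0.028], [0.558, -0.195, 0.04]]
side skirt 130 [ 0.5392 -0.2378  0.0087] [ 0.5394 -0.1978  0.0508] [[0.494, -0.251, 0.003], [0.585, -0.19, 0.013]]
side plate 789 [ 0.5389 -0.2149  0.0186] [ 0.5392 -0.2018  0.0385] [[0.497, -0.248, 0.014], [0.582, -0.169, 0.021]]
top rim 214 [0.5846 0.2006 0.0595] [0.5853 0.1994 0.0392] [[0.546, 0.16, 0.056], [0.626, 0.239, 0.063]]
top rod 13 [ 0.5341 -0.1949  0.0571] [-30.7546  66.9707  74.0956] [[0.528, -0.201, 0.05], [0.542, -0.192, 0.067]]
top rodtop 39 [ 0.5364 -0.2     0.0702] [ 0.5362 -0.2     0.0061] [[0.529, -0.207, 0.067], [0.544, -0.193, 0.073]]
top collar 36 [ 0.5344 -0.1974  0.0365] [ 0.5368 -0.2     0.0169] [[0.518, -0.218, 0.029], [0.554, -0.182, 0.04]]
top skirt 46 [ 0.5354 -0.1857  0.0058] [ 0.538  -0.2041  0.0515] [[0.486, -0.253, 0.003], [0.594, -0.145, 0.013]]
top plate 825 [ 0.5358 -0.1998  0.0178] [ 0.5365 -0.2015  0.0368] [[0.495, -0.243, 0.014], [0.578, -0.158, 0.021]]
```

View pics/crop0.png

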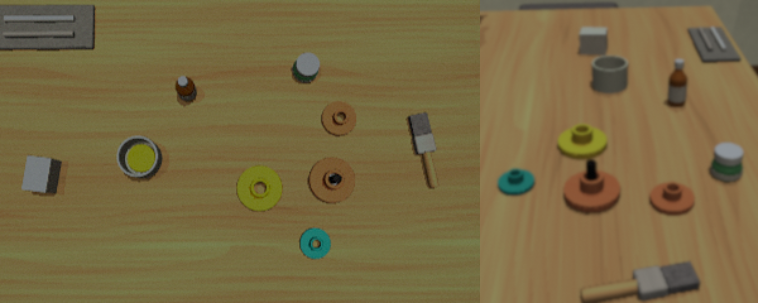

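View pics/lid0.png

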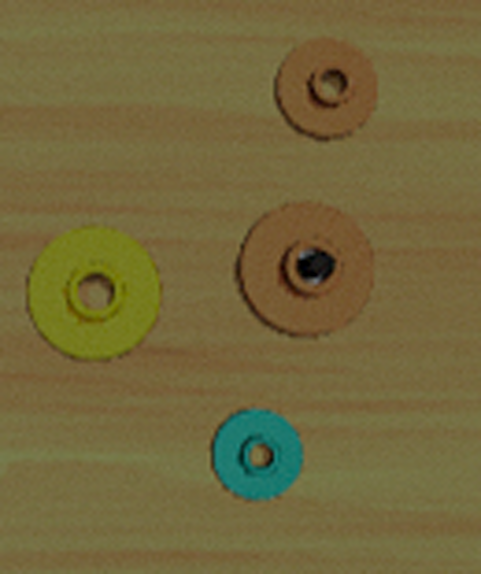

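Large copper lid with the black rod, top (349,244) / side (266,275), is the target. The look-alikes are the yellow lid at (297,245), the turquoise one at (337,293) and the smaller copper one at (354,197), all without a rod. The close crop confirms the choice. The jar is at top (199,225).

jog_arm --pt "0 0 0 -64 -43 6 -1" --pt "0 0 0 -128 -86 12 -1" --pt "0 0 0 -190 -128 18 -1" --pt "0 0 0 -250 -170 25 -1" --pt "0 0 0 -300 -205 30 -1" --newtons 30

```text
time_s: 1.52
tool_pos: [0.4051, 0.3563, 0.2059]
orientation: [0.545, 3.094, 0.001]
wrist_force: [0.5, 0.7, -0.9]
gripper_width: 0.997
grasp_force: 0.0
```

```bash
cat >> h.py <<'E'
from scipy.spatial.transform import Rotation as Ro
def d(*t):
    s=state(); R=Ro.from_rotvec(s["orientation"]); 
    return np.round(R.inv().apply(np.array(t)-s["tool_pos"])*1000,1)
def st():
    s=state(); R=Ro.from_rotvec(s["orientation"]).as_matrix()
    print(round(s["time_s"],2),s["tool_pos"].round(4),"x",R[:,0].round(3),"z",R[:,2].round(4),"F",s["wrist_force"].round(2),"w",round(s["gripper_width"]*85,1),"g",round(s["grasp_force"],1),s["joints"].round(2))
E
python3 -c "
from h import *
st(); print(d(.538,-.202,.2))"
```

```text
1.52 [0.4051 0.3563 0.2059] x [-0.94   0.342 -0.   ] z [ 4.e-04  6.e-04 -1.e+00] F [ 0.54  0.71 -0.89] w 84.7 g 0.0 [-0.99  0.12  0.21  1.78 -0.03  1.24  0.44]
[-315.7 -479.3    5.6]
```

jog_arm --pt "0 0 0 -35 -53 0 -1" --pt "0 0 0 -69 -105 0 -1" --pt "0 0 0 -103 -157 0 -1" --pt "0 0 0 -137 -209 0 -1" --pt "0 0 0 -171 -260 0 -1"

```text
time_s: 2.15
tool_pos: [0.4762, 0.0533, 0.2062]
orientation: [0.545, 3.093, 0.001]
wrist_force: [0.9, 0.3, -0.6]
gripper_width: 1.0
grasp_force: 0.0
```

```bash
python3 -c "
from h import *
st(); print(d(.538,-.202,.15))"
```

```text
2.15 [0.4762 0.0533 0.2062] x [-0.94   0.342 -0.001] z [ 1.e-03  8.e-04 -1.e+00] F [ 0.94  0.3  -0.61] w 85.0 g 0.0 [-0.69 -0.02  0.48  1.92  0.01  1.24  1.01]
[-145.3 -218.8   56. ]
```

jog_arm --pt "0 0 0 -33 -50 12 -1" --pt "0 0 0 -66 -100 24 -1" --pt "0 0 0 -99 -150 36 -1" --pt "0 0 0 -122 -185 45 -1" --pt "0 0 0 -122 -185 45 -1"

```text
time_s: 2.78
tool_pos: [0.5267, -0.1642, 0.1603]
orientation: [-0.554, -3.092, 0.003]
wrist_force: [0.0, 0.3, 0.9]
gripper_width: 1.001
grasp_force: 0.0
```

jog_arm --pt "0 0 0 0 0 0 -1" --pt "0 0 0 0 0 0 -1"

```text
time_s: 3.02
tool_pos: [0.5276, -0.1588, 0.161]
orientation: [0.542, 3.094, 0.001]
wrist_force: [0.3, -0.5, -0.2]
gripper_width: 1.003
grasp_force: 0.0
```

```bash
python3 -c "
from h import *
st(); print(d(.538,-.202,.15), d(.538,-.202,.046))"
```

```text
3.02 [ 0.5276 -0.1588  0.161 ] x [-0.94  0.34 -0.  ] z [ 4.e-04  7.e-04 -1.e+00] F [ 0.33 -0.5  -0.15] w 85.2 g 0.0 [-0.4   0.21  0.7   1.83 -0.15  1.16  1.57]
[-24.4 -37.1  11. ] [-24.4 -37.2 115. ]
```

jog_arm --pt "0 0 0 -14 -20 30 -1" --pt "0 0 0 -24 -37 60 -1" --pt "0 0 0 -24 -37 71 -1" --pt "0 0 0 -24 -37 71 -1"

```text
time_s: 3.52
tool_pos: [0.5371, -0.2018, 0.0896]
orientation: [-0.543, -3.093, -0.001]
wrist_force: [0.0, -0.2, -0.0]
gripper_width: 1.001
grasp_force: 0.0
```

```bash
python3 -c "
from h import *
st(); print(d(.538,-.202,.046))
a=cams.grab_frame('side')['pixels'][150:310,180:370];b=cams.grab_frame('top')['pixels'][170:310,270:420]
cv2.imwrite('pics/over.png',np.hstack([cv2.resize(a,(428,360)),cv2.resize(b,(372,360))])[:,:,::-1])"
```

```text
3.52 [ 0.5371 -0.2018  0.0896] x [-0.94   0.341  0.001] z [-1.e-03  8.e-04 -1.e+00] F [ 0.   -0.15 -0.03] w 85.1 g 0.0 [-0.29  0.35  0.69  1.84 -0.26  1.04  1.73]
[-0.9  0.1 43.6]
```

View pics/over.png

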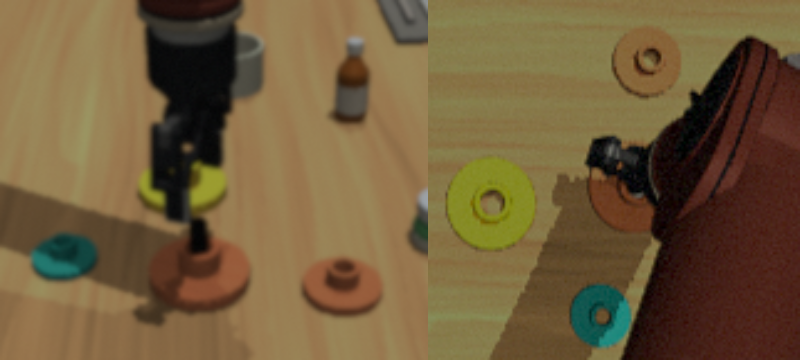

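The side view (left) shows the open fingers straight above the rod at crop (198,235); the look-alikes are clear of them. Descend.

jog_arm --pt "0 0 0 -1 0 15 -1" --pt "0 0 0 -1 0 30 -1" --pt "0 0 0 -1 0 43 -1" --pt "0 0 0 -1 0 43 -1" --pt "0 0 0 -1 0 43 -1"

```text
time_s: 4.25
tool_pos: [0.5383, -0.2039, 0.0469]
orientation: [0.546, 3.094, -0.0]
wrist_force: [0.8, -0.3, 1.2]
gripper_width: 1.001
grasp_force: 0.0
```

jog_arm --pt "0 0 0 0 0 0 0" --pt "0 0 0 0 0 0 0.4" --pt "0 0 0 0 0 0 1" --pt "0 0 0 0 0 0 1" --pt "0 0 0 0 0 0 1" --newtons 40

```text
time_s: 4.88
tool_pos: [0.5381, -0.2035, 0.0466]
orientation: [-0.545, -3.094, -0.0]
wrist_force: [0.4, 0.1, -0.7]
gripper_width: 0.194
grasp_force: 39.1
```

```bash
python3 -c "
from h import *
st()"
```

```text
4.88 [ 0.5381 -0.2035  0.0466] x [-0.94   0.342  0.   ] z [-3.e-04  1.e-04 -1.e+00] F [ 0.42  0.09 -0.71] w 16.5 g 39.1 [-0.26  0.41  0.67  1.87 -0.31  0.96  1.76]
```

jog_arm --pt "0 0 0 0 0 -4 1" --pt "0 0 0 0 0 -12 1" --pt "0 0 0 0 0 -24 1" --pt "0 0 0 0 0 -38 1" --pt "0 0 0 0 0 -52 1"

```text
time_s: 5.5
tool_pos: [0.5384, -0.2037, 0.1001]
orientation: [0.545, 3.093, 0.0]
wrist_force: [-0.5, 0.2, -2.3]
gripper_width: 0.195
grasp_force: 39.0
```

jog_arm --pt "0 0 0 0 0 -16 1" --pt "0 0 0 0 0 -32 1" --pt "0 0 0 0 0 -48 1" --pt "0 0 0 0 0 -62 1" --pt "0 0 0 0 0 -68 1"

```text
time_s: 6.12
tool_pos: [0.5385, -0.2037, 0.1679]
orientation: [0.545, 3.093, 0.0]
wrist_force: [0.3, 0.1, -3.1]
gripper_width: 0.192
grasp_force: 39.0
```

```bash
python3 -c "
from h import *
st(); print(d(.587,.198,.166)); f=cams.grab_frame('side'); P,u,v=pts(f)
for n,r,a,b in(('skirt',.06,.09,.15),('all',.12,.07,.16)):
    Q=P[(np.hypot(P[:,0]-.538,P[:,1]+.2035)<r)&(P[:,2]>a)&(P[:,2]<b)]; print(n,len(Q),np.percentile(Q,[2,50,98],axis=0).round(3).tolist())
cv2.imwrite('pics/lift.png',cv2.resize(f['pixels'][140:310,180:380],None,fx=2.5,fy=2.5)[:,:,::-1])"
```

```text
6.12 [ 0.5385 -0.2037  0.1679] x [-0.94   0.342 -0.001] z [ 1.1e-03 -1.0e-04 -1.0e+00] F [ 0.27  0.09 -3.07] w 16.3 g 39.0 [-0.33  0.27  0.73  1.76 -0.19  1.18  1.67]
[ 91.8 394.1   1.9]
skirt 1032 [[0.495, -0.251, 0.127], [0.539, -0.224, 0.14], [0.583, -0.171, 0.148]]
all 1129 [[0.495, -0.251, 0.127], [0.539, -0.223, 0.14], [0.582, -0.172, 0.158]]
```

View pics/lift.png

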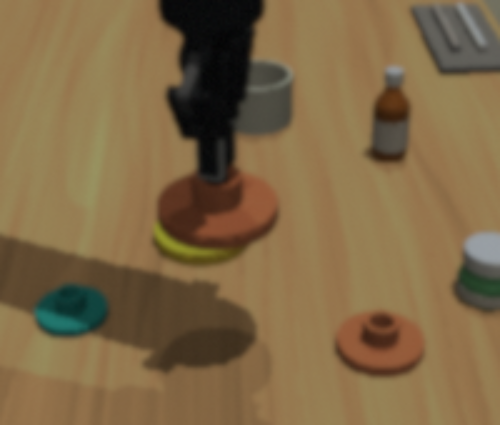

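jog_arm --pt "0 0 0 2 10 0 1" --pt "0 0 0 6 25 0 1" --pt "0 0 0 10 45 0 1" --pt "0 0 0 16 70 0 1" --pt "0 0 0 22 95 0 1"

```text
time_s: 6.8
tool_pos: [0.5498, -0.1045, 0.1662]
orientation: [-0.543, -3.093, -0.0]
wrist_force: [0.1, -0.4, -2.0]
gripper_width: 0.193
grasp_force: 39.0
```

jog_arm --pt "0 0 0 7 30 0 1" --pt "0 0 0 14 60 0 1" --pt "0 0 0 21 90 0 1" --pt "0 0 0 28 120 0 1" --pt "0 0 0 35 150 0 1"

```text
time_s: 7.42
tool_pos: [0.5678, 0.0486, 0.1662]
orientation: [-0.543, -3.093, 0.0]
wrist_force: [-0.7, -0.4, -2.4]
gripper_width: 0.194
grasp_force: 39.0
```

jog_arm --pt "0 0 0 7 30 0 1" --pt "0 0 0 14 58 0 1" --pt "0 0 0 19 82 0 1" --pt "0 0 0 24 102 0 1" --pt "0 0 0 28 120 0 1"

```text
time_s: 8.05
tool_pos: [0.5831, 0.1695, 0.1666]
orientation: [-0.545, -3.094, 0.001]
wrist_force: [0.3, -0.7, -1.7]
gripper_width: 0.193
grasp_force: 39.0
```

jog_arm --pt "0 0 0 2 12 0 1" --pt "0 0 0 4 20 0 1" --pt "0 0 0 6 26 0 1" --pt "0 0 0 7 29 0 1" --pt "0 0 0 7 29 0 1"

```text
time_s: 8.68
tool_pos: [0.5864, 0.198, 0.1668]
orientation: [-0.545, -3.094, 0.0]
wrist_force: [-0.4, 0.5, -2.1]
gripper_width: 0.195
grasp_force: 39.0
```

```bash
cat > m.py <<'E'
from h import *
from scipy.optimize import least_squares
st()
s=state(); t=s["tool_pos"]; print(d(.587,.198,t[2]))
def circ(P,R):
    return least_squares(lambda p:np.hypot(P[:,0]-p[0],P[:,1]-p[1])-R,P[:,:2].mean(0),loss='soft_l1',f_scale=.002).x.round(4)
A=[]
for c in("side","top"):
    f=cams.grab_frame(c); P,u,v=pts(f); im=f["pixels"].astype(int)[v,u]
    r=np.hypot(P[:,0]-t[0],P[:,1]-t[1])
    copper=(im[:,0]>1.4*im[:,2])&(im[:,0]>60)
    for n,R,rm,z0,z1,col in(('plate',0,.06,t[2]-.034,t[2]-.024,1),('skirt',.048,.065,t[2]-.042,t[2]-.031,1),('collar',.02,.03,t[2]-.02,t[2]-.008,1),('jarwall',.042,.055,.01,.055,0),('rim',.0,.055,.054,.066,0)):
        Q=P[(r<rm)&(P[:,2]>z0)&(P[:,2]<z1)&(copper if col else ~copper)]
        if len(Q)>8: print(c,n,len(Q),circ(Q,R) if R else '',np.percentile(Q,[3,50,97],axis=0).round(3).tolist())
    p=f["world_to_cam"]@np.r_[t[:2],.08,1]; fl=210/np.tan(np.radians(f["fov_y"]/2))
    x,y=int(f["cx"]+fl*p[0]/p[2]),int(f["cy"]+fl*p[1]/p[2]); A.append(cv2.resize(f["pixels"][max(y-60,0):y+60,x-60:x+60],(400,400)))
import sys
cv2.imwrite("pics/"+sys.argv[1],np.hstack(A)[:,:,::-1])
E
python3 m.py jar1.png
```

```text
8.68 [0.5864 0.198  0.1668] x [-0.94   0.342 -0.   ] z [-0.e+00 -1.e-04 -1.e+00] F [-0.42  0.5  -2.08] w 16.6 g 39.0 [-0.81  0.34  0.52  1.65 -0.18  1.2   0.97]
[-0.5  0.2 -0. ]
side plate 310  [[0.545, 0.15, 0.134], [0.586, 0.178, 0.14], [0.629, 0.228, 0.142]]
side skirt 111 [0.5873 0.1992] [[0.542, 0.149, 0.125], [0.583, 0.157, 0.131], [0.629, 0.184, 0.135]]
side collar 58 [0.587  0.1981] [[0.568, 0.176, 0.147], [0.587, 0.181, 0.153], [0.604, 0.19, 0.158]]
side jarwall 546 [0.589  0.1985] [[0.551, 0.157, 0.012], [0.588, 0.169, 0.038], [0.621, 0.238, 0.054]]
side rim 140  [[0.552, 0.156, 0.054], [0.587, 0.176, 0.058], [0.627, 0.236, 0.063]]
top plate 565  [[0.539, 0.154, 0.135], [0.563, 0.185, 0.138], [0.626, 0.225, 0.141]]
top skirt 39 [0.5838 0.2012] [[0.537, 0.152, 0.127], [0.57, 0.168, 0.135], [0.624, 0.197, 0.136]]
top jarwall 85 [0.5857 0.2002] [[0.545, 0.158, 0.013], [0.568, 0.163, 0.036], [0.605, 0.19, 0.055]]
top rim 45  [[0.547, 0.159, 0.055], [0.569, 0.164, 0.06], [0.599, 0.184, 0.063]]
```

View pics/jar1.png

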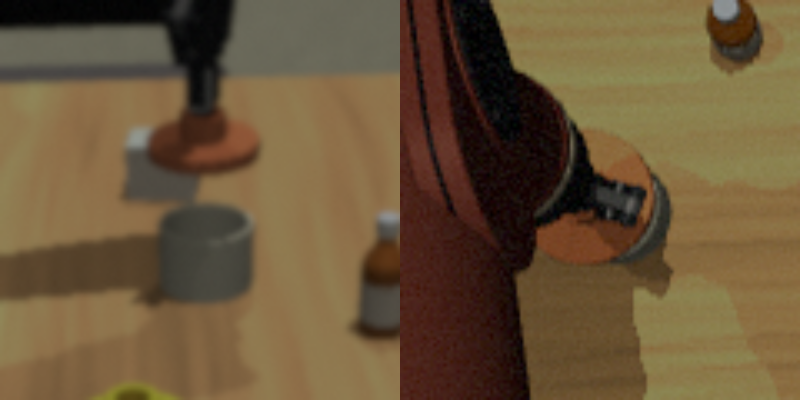

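jog_arm --pt "0 0 0 -1 0 8 1" --pt "0 0 0 -2 0 20 1" --pt "0 0 0 -2 0 34 1" --pt "0 0 0 -2 0 46 1" --pt "0 0 0 -2 0 52 1"

```text
time_s: 9.4
tool_pos: [0.5878, 0.1973, 0.1134]
orientation: [-0.545, -3.093, 0.002]
wrist_force: [0.2, -0.3, -1.0]
gripper_width: 0.195
grasp_force: 39.0
```

jog_arm --pt "0 0 0 0 0 0 1"

```text
time_s: 9.52
tool_pos: [0.5881, 0.1974, 0.1142]
orientation: [-0.545, -3.093, 0.001]
wrist_force: [0.7, -0.1, -1.5]
gripper_width: 0.197
grasp_force: 39.0
```

```bash
python3 m.py jar2.png
```

```text
9.53 [0.5881 0.1974 0.1142] x [-0.94   0.342  0.001] z [-7.e-04 -4.e-04 -1.e+00] F [ 0.71 -0.08 -1.54] w 16.7 g 39.0 [-0.8   0.39  0.51  1.7  -0.21  1.11  0.99]
[1.2 0.2 0. ]
side plate 325  [[0.545, 0.149, 0.081], [0.586, 0.178, 0.087], [0.631, 0.228, 0.09]]
side skirt 99 [0.5888 0.1982] [[0.544, 0.148, 0.073], [0.585, 0.156, 0.078], [0.63, 0.182, 0.083]]
side collar 54 [0.5886 0.1977] [[0.57, 0.176, 0.095], [0.59, 0.18, 0.101], [0.607, 0.191, 0.106]]
side jarwall 399 [0.589 0.2  ] [[0.551, 0.156, 0.011], [0.585, 0.164, 0.033], [0.624, 0.232, 0.054]]
side rim 78  [[0.553, 0.156, 0.054], [0.586, 0.163, 0.059], [0.623, 0.181, 0.062]]
top plate 474  [[0.542, 0.153, 0.082], [0.565, 0.184, 0.086], [0.627, 0.221, 0.089]]
top skirt 31 [0.5864 0.1999] [[0.54, 0.151, 0.074], [0.584, 0.161, 0.082], [0.62, 0.212, 0.083]]
top jarwall 29 [0.5859 0.2002] [[0.547, 0.158, 0.01], [0.565, 0.164, 0.019], [0.592, 0.186, 0.029]]
```

View pics/jar2.png

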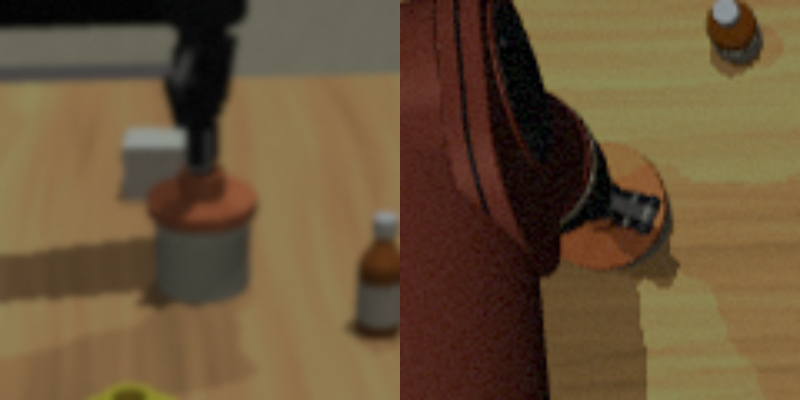

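Both views show the lids centred over the jar within about 1 mm (skirt about (203,210), jar about (202,260) in the left crop). Lower slowly.

jog_arm --pt "0 0 0 0 0 2 1" --pt "0 0 0 0 0 5 1" --pt "0 0 0 0 0 8 1" --pt "0 0 0 0 0 10 1" --pt "0 0 0 0 0 12 1"

```text
time_s: 10.25
tool_pos: [0.5883, 0.1974, 0.1026]
orientation: [-0.545, -3.094, 0.0]
wrist_force: [0.3, 0.1, -2.4]
gripper_width: 0.193
grasp_force: 39.0
```

jog_arm --pt "0 0 0 0 0 1.5 1" --pt "0 0 0 0 0 3 1" --pt "0 0 0 0 0 3.5 1"

```text
time_s: 10.62
tool_pos: [0.5883, 0.1974, 0.0992]
orientation: [-0.545, -3.094, 0.0]
wrist_force: [0.3, 0.3, -2.3]
gripper_width: 0.194
grasp_force: 39.0
```

jog_arm --pt "0 0 0 0 0 0.7 1" --pt "0 0 0 0 0 0.7 1"

```text
time_s: 10.88
tool_pos: [0.5883, 0.1974, 0.0986]
orientation: [0.545, 3.094, -0.0]
wrist_force: [0.6, -0.6, -2.5]
gripper_width: 0.193
grasp_force: 39.0
```

jog_arm --pt "0 0 0 0 0 0.7 1" --pt "0 0 0 0 0 0.7 1"

```text
time_s: 11.12
tool_pos: [0.5883, 0.1974, 0.0978]
orientation: [-0.545, -3.094, 0.0]
wrist_force: [0.6, -0.6, -2.4]
gripper_width: 0.194
grasp_force: 39.0
```

jog_arm --pt "0 0 0 0 0 0.7 1" --pt "0 0 0 0 0 0.7 1"

```text
time_s: 11.38
tool_pos: [0.5883, 0.1974, 0.0971]
orientation: [-0.545, -3.094, 0.0]
wrist_force: [0.1, 0.1, -2.8]
gripper_width: 0.192
grasp_force: 39.0
```

jog_arm --pt "0 0 0 0 0 0.6 1" --pt "0 0 0 0 0 0.6 1"

```text
time_s: 11.62
tool_pos: [0.5884, 0.1975, 0.0968]
orientation: [0.545, 3.094, 0.0]
wrist_force: [0.2, 0.3, 0.8]
gripper_width: 0.191
grasp_force: 39.2
```

Contact with about 3 N at the expected seat height. Release.

jog_arm --pt "0 0 0 0 0 0 0.5" --pt "0 0 0 0 0 0 0" --pt "0 0 0 0 0 0 -0.5" --pt "0 0 0 0 0 0 -1" --pt "0 0 0 0 0 0 -1"

```text
time_s: 12.25
tool_pos: [0.5883, 0.1974, 0.0966]
orientation: [0.545, 3.094, -0.0]
wrist_force: [1.2, -0.5, 0.5]
gripper_width: 0.997
grasp_force: 0.0
```

jog_arm --pt "0 0 0 0 0 0 -1" --pt "0 0 0 0 0 0 -1" --pt "0 0 0 0 0 0 -1"

```text
time_s: 12.62
tool_pos: [0.5883, 0.1974, 0.0966]
orientation: [-0.545, -3.094, 0.0]
wrist_force: [-0.3, 0.5, -1.0]
gripper_width: 0.998
grasp_force: 0.0
```

```bash
python3 - <<'E'
from h import *
from m import circ
E
cat > m2.py <<'E'
from h import *
st()
import sys
t=state()["tool_pos"];A=[]
for c in("side","top"):
    f=cams.grab_frame(c); P,u,v=pts(f); im=f["pixels"].astype(int)[v,u]
    r=np.hypot(P[:,0]-.588,P[:,1]-.1975); cop=(im[:,0]>1.4*im[:,2])&(im[:,0]>60)
    for n,rm,z0,z1,k in(('plate',.055,.055,.085,cop),('collar',.024,.08,.1,cop),('rod',.012,.1,.13,~cop),('wall',.05,.01,.05,~cop)):
        Q=P[(r<rm)&(P[:,2]>z0)&(P[:,2]<z1)&k]
        if len(Q)>3: print(c,n,len(Q),np.percentile(Q,[3,50,97],axis=0).round(3).tolist())
    p=f["world_to_cam"]@np.r_[.588,.1975,.08,1]; fl=210/np.tan(np.radians(f["fov_y"]/2))
    x,y=int(f["cx"]+fl*p[0]/p[2]),int(f["cy"]+fl*p[1]/p[2]); A.append(cv2.resize(f["pixels"][max(y-50,0):y+50,x-50:x+50],(400,400)))
cv2.imwrite("pics/"+sys.argv[1],np.hstack(A)[:,:,::-1])
E
python3 m2.py rel.png
```

```text
12.62 [0.5883 0.1974 0.0966] x [-0.94   0.342 -0.   ] z [-0. -0. -1.] F [-0.26  0.54 -0.95] w 84.8 g 0.0 [-0.79  0.41  0.5   1.72 -0.22  1.08  1.  ]
[ 1.4  0.1 -0. ]
side plate 318  [[0.547, 0.15, 0.063], [0.588, 0.178, 0.069], [0.632, 0.23, 0.071]]
side skirt 93 [0.5888 0.1983] [[0.546, 0.149, 0.055], [0.594, 0.156, 0.061], [0.632, 0.183, 0.065]]
side collar 46 [0.5886 0.1976] [[0.57, 0.176, 0.077], [0.591, 0.181, 0.083], [0.607, 0.194, 0.087]]
side jarwall 324 [0.589 0.2  ] [[0.549, 0.156, 0.012], [0.585, 0.163, 0.029], [0.622, 0.187, 0.048]]
top plate 398  [[0.541, 0.158, 0.064], [0.561, 0.186, 0.068], [0.628, 0.221, 0.071]]
top skirt 45 [0.59   0.2055] [[0.539, 0.153, 0.058], [0.559, 0.184, 0.065], [0.627, 0.222, 0.065]]
12.72 [0.5883 0.1974 0.0966] x [-0.94   0.342 -0.   ] z [-0. -0. -1.] F [-0.5   0.25  0.67] w 84.9 g 0.0 [-0.79  0.41  0.5   1.72 -0.22  1.08  1.  ]
side plate 435 [[0.547, 0.149, 0.057], [0.588, 0.178, 0.069], [0.631, 0.227, 0.081]]
side collar 73 [[0.57, 0.176, 0.08], [0.592, 0.182, 0.088], [0.607, 0.204, 0.094]]
side rod 23 [[0.587, 0.186, 0.1], [0.59, 0.19, 0.112], [0.593, 0.195, 0.121]]
side wall 321 [[0.55, 0.156, 0.011], [0.585, 0.163, 0.03], [0.622, 0.187, 0.048]]
top plate 408 [[0.541, 0.156, 0.064], [0.561, 0.186, 0.068], [0.627, 0.22, 0.071]]
top collar 8 [[0.567, 0.194, 0.089], [0.567, 0.199, 0.091], [0.569, 0.203, 0.093]]Traceback (most recent call last):
  File "<stdin>", line 2, in <module>
  File "m.py", line 18, in <module>
    cv2.imwrite("pics/"+sys.argv[1],np.hstack(A)[:,:,::-1])
                        ~~~~~~~~^^^
IndexError: list index out of range
```

View pics/rel.png

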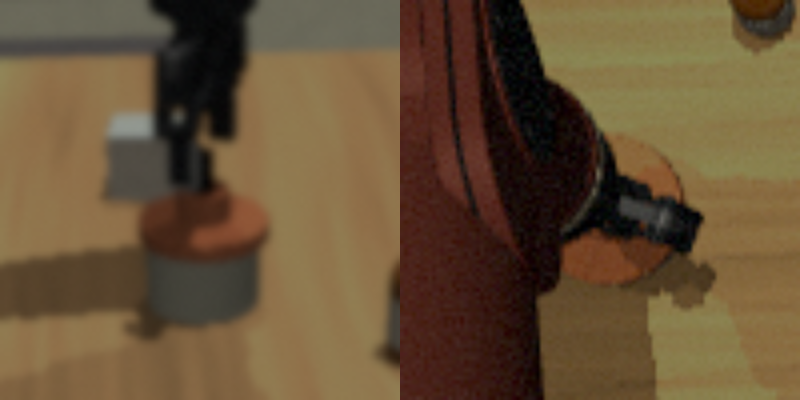

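Seated and released: plate top at about 69 mm, rod top at about 121 mm, lid square on the jar (left crop (203,225)). Now the collar.

jog_arm --pt "0 0 0 0 0 5 -1" --pt "0 0 0 0 0 12 -1" --pt "0 0 0 0 0 20 -1" --pt "0 0 0 0 0 26 -1" --pt "0 0 0 0 0 26 -1"

```text
time_s: 13.45
tool_pos: [0.5879, 0.1973, 0.0698]
orientation: [-0.545, -3.093, 0.001]
wrist_force: [-0.7, 0.4, -0.7]
gripper_width: 1.001
grasp_force: 0.0
```

jog_arm --pt "0 0 0 0 0 0 -0.7" --pt "0 0 0 0 0 0 -0.4" --pt "0 0 0 0 0 0 -0.2" --pt "0 0 0 0 0 0 0" --pt "0 0 0 0 0 0 0.1"

```text
time_s: 14.08
tool_pos: [0.5884, 0.1975, 0.0708]
orientation: [0.545, 3.094, 0.0]
wrist_force: [-0.9, -0.2, 1.6]
gripper_width: 0.455
grasp_force: 16.4
```

jog_arm --pt "0 0 0 0 0 0 0.2" --pt "0 0 0 0 0 0 0.5" --pt "0 0 0 0 0 0 1" --pt "0 0 0 0 0 0 1" --newtons 40

```text
time_s: 14.58
tool_pos: [0.5884, 0.1975, 0.0709]
orientation: [0.545, 3.094, 0.0]
wrist_force: [-1.1, 0.1, 4.5]
gripper_width: 0.447
grasp_force: 40.3
```

Collar gripped (38 mm opening). Lift straight up.

jog_arm --pt "0 0 0 0 0 -2 1" --pt "0 0 0 0 0 -5 1" --pt "0 0 0 0 0 -9 1" --pt "0 0 0 0 0 -14 1" --pt "0 0 0 0 0 -20 1"

```text
time_s: 15.2
tool_pos: [0.5882, 0.1974, 0.0909]
orientation: [-0.545, -3.094, 0.0]
wrist_force: [-0.4, -0.0, -1.3]
gripper_width: 0.442
grasp_force: 40.3
```

jog_arm --pt "0 0 0 0 0 -8 1" --pt "0 0 0 0 0 -16 1" --pt "0 0 0 0 0 -24 1" --pt "0 0 0 0 0 -32 1" --pt "0 0 0 0 0 -40 1"

```text
time_s: 15.82
tool_pos: [0.5883, 0.1974, 0.1311]
orientation: [0.545, 3.094, 0.0]
wrist_force: [0.4, 0.8, -0.4]
gripper_width: 0.446
grasp_force: 40.3
```

jog_arm --pt "0 0 0 0 0 -8 1" --pt "0 0 0 0 0 -16 1" --pt "0 0 0 0 0 -22 1" --pt "0 0 0 0 0 -25 1" --pt "0 0 0 0 0 -25 1"

```text
time_s: 16.45
tool_pos: [0.5883, 0.1974, 0.1557]
orientation: [0.545, 3.094, 0.0]
wrist_force: [0.2, -0.7, -0.6]
gripper_width: 0.449
grasp_force: 40.3
```

jog_arm --pt "0 0 0 0 0 0 1" --pt "0 0 0 0 0 0 1" --pt "0 0 0 0 0 0 1" --pt "0 0 0 0 0 0 1"

```text
time_s: 16.95
tool_pos: [0.5883, 0.1974, 0.1555]
orientation: [-0.545, -3.094, 0.0]
wrist_force: [-0.5, 0.2, -0.2]
gripper_width: 0.449
grasp_force: 40.3
```

```bash
sed -i "s/for n,rm.*in(/&('lidplate',.055,.135,.16,cop),('flange',.045,.055,.07,~cop),/" m2.py; python3 m2.py fin.png
```

```text
16.95 [0.5883 0.1974 0.1555] x [-0.94   0.342  0.   ] z [-1.e-04 -1.e-04 -1.e+00] F [-0.46  0.21 -0.21] w 38.2 g 40.3 [-0.81  0.35  0.52  1.66 -0.18  1.18  0.97]
side lidplate 386 [[0.546, 0.149, 0.142], [0.59, 0.171, 0.153], [0.631, 0.227, 0.156]]
side flange 309 [[0.552, 0.157, 0.056], [0.588, 0.182, 0.065], [0.624, 0.226, 0.068]]
side plate 9 [[0.55, 0.185, 0.058], [0.61, 0.22, 0.066], [0.626, 0.229, 0.067]]
side collar 5 [[0.596, 0.192, 0.086], [0.596, 0.193, 0.092], [0.596, 0.194, 0.098]]
side rod 33 [[0.582, 0.187, 0.101], [0.587, 0.19, 0.112], [0.593, 0.195, 0.121]]
side wall 331 [[0.549, 0.156, 0.012], [0.585, 0.163, 0.03], [0.624, 0.188, 0.048]]
top lidplate 518 [[0.541, 0.154, 0.148], [0.563, 0.183, 0.152], [0.626, 0.219, 0.155]]
top flange 69 [[0.546, 0.158, 0.058], [0.566, 0.166, 0.064], [0.597, 0.189, 0.067]]
top wall 76 [[0.545, 0.158, 0.012], [0.568, 0.163, 0.03], [0.609, 0.189, 0.048]]
```

View pics/fin.png

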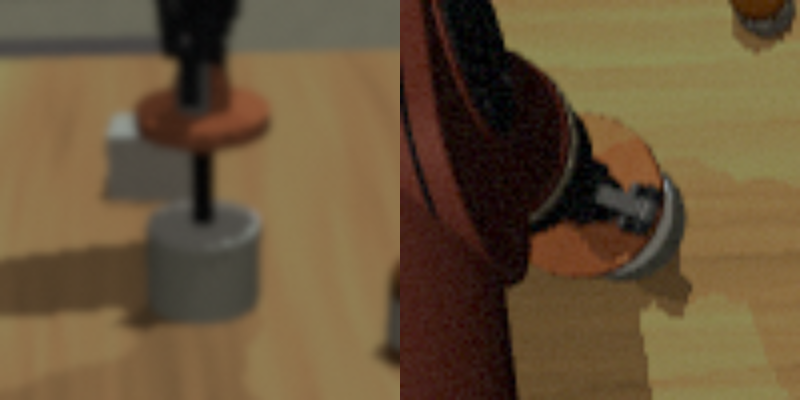

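The outer lid is held level at about 139 mm (left crop (203,118)). The inner lid is seated on the jar with its flange at about 64 mm, and its rod stands free below the outer lid.

```bash
python3 -c "
from rig import workorder
print(workorder.hand_in())"
```

```text
the job is handed in; nothing more can be done
None
```

The job is handed in, with no verdict returned: the inner lid is seated on the jar, and the gripper holds the copper outer lid level and still straight above it, its skirt at about 139 mm, clear of the rod top at about 120 mm.

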